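# Click the drawer divider up to the polish tins and shut the drawer

## Task

Push the white divider in the open drawer along its rail towards the two black polish tins, past the earlier clicks, until it clicks into the last notch before the tins so that they cannot slide about, then push the drawer gently shut. Only push, with the fingertips or the outside of the fingers: do not pinch, lift or carry anything, and leave the dauber, the mug and the brush alone.

Things in the scene. Friction and masses are not known exactly. Their poses are not given: they have to be found in the camera images.
- unit_edge (a point): Middle of the front edge of the top of a pine drawer unit fixed on the worktop, 300 deep x 440 wide x 200 mm high (its top is 15 mm thick). x points from its front to its back, y along the front to the left seen from the robot, z up. The lower drawer is shut and does not open; the top drawer stands half open.
- drawer (a joint): Opening of the top drawer in m: 0 shut (the back of its front panel meets the carcass, hard stop), starts at about 0.165, at most 0.20. It slides along the unit's x (towards the robot to open) with about 3 N of friction and stays where it is left.
- drawer_floor (a point): Top drawer. This point: middle of the inner face of its front panel, on the drawer floor, 115 mm above the worktop; x points into the drawer, y to its left end seen from the robot, z up. Inside 370 wide (y -185 to +185) x 255 mm deep, side walls 50 high. Front panel 15 thick (x -15 to 0), 432 wide, z -12 to +67 mm; in its middle a wooden knob 28 mm across standing 29 mm out.
- drawer_front (a point): Centre of the outer face of the top drawer's front panel (root of the knob), 142 mm above the worktop.
- tin_notch (a point): The last notch before the tins, at drawer y = 98 mm: the divider's middle plane must come to stand there. It is cut in the top (30 mm above the drawer floor) of an aluminium rail, 14 mm deep, along the inner face of the drawer front, with notches 9 mm wide every 32 mm: y = ... -62, -30, 2, 34, 66, 98, 130 ... mm.
- divider (a joint): Travel of the divider in m along the drawer's y, growing towards the tins; starts between 0.03 and 0.09. Friction about 1 N. A sprung roller under its shoe drops 2 mm into each notch: it jumps in from about 3 mm before the notch's centre and takes 5 to 7 N to leave. Notches read 0.032, 0.064 ... 0.160 and 0.192, the last before the tins (drawer y = 98 mm); tins fill the room of the next.
- divider_mid (a point): Divider: white panel 8 thick (y -4 to +4), z 4 to 46 mm above the drawer floor, x 16 to 234 mm, standing front to back in the drawer; at its front end a blue shoe (x 1 to 26, y -16 to +16, z 32 to 56 mm) rides on the rail. This point: in its middle plane, on the inner face of the drawer front, at floor level; axes as the drawer's.
- tin1: Black shoe-polish tin, 68 mm across, 23 mm high, 65 g, flat on the drawer floor at the left (+y) end near the front, 3 to 7 mm from the side wall. Origin: centre of its underside.
- tin2: Second tin like the first, about 74 mm farther back in the drawer.
- dauber: Wooden dauber 121 mm long, up to 26 wide and 27 mm high at its round dark bristle head, lying front to back on the drawer floor, its middle line about 23 mm from the right (-y) side wall. Origin: under the middle of its handle, x towards the head.
- mug: Red ceramic mug, 82 mm across, 95 mm high, with a handle, on the worktop on one side of the unit. Origin: centre of its underside.
- brush: Wooden shoe brush 165 x 52 x 46 mm, on its dark bristles, on the worktop on the other side. Origin: centre of its underside.

How it is judged (in metres and radians):
On the way:
1. with the drawer still open, the divider sits still in the last notch before the tins (value of joint divider between 0.189 and 0.195 m and velocity of joint divider between -0.005 and 0.005 m/s and value of joint drawer above 0.12 m), for 0.3 s.
At the end, for the whole second after the job is handed in: The drawer is shut to within 5 mm, the divider rests within 3 mm of the centre of the last notch before the tins (joint 0.192), both tins lie flat between the divider and the left wall, the dauber lies on the drawer floor, and all is still (value of joint drawer below 0.005 m and value of joint divider between 0.189 and 0.195 m and velocity of joint divider between -0.005 and 0.005 m/s and y of tin1 in the frame of drawer_floor between 0.125 and 0.16 m and z of each of tin1, tin2, dauber in the frame of drawer_floor below 0.006 m and y of tin2 in the frame of drawer_floor between 0.125 and 0.16 m and linear speed of each of tin1, tin2 below 0.01 m/s); the robot touches nothing.
It fails at once if the divider is gripped or forced (more than 25 N) (contact force between the fingers and divider above 25 N).
It fails at once if the drawer is gripped or rammed (more than 45 N) (contact force between the fingers and drawer above 45 N).
It fails at once if a tin is lifted, squeezed or pushed by the hand (z of any of tin1, tin2 in the frame of drawer_floor above 0.012 m or contact force between any of the arm, the fingers and tin1 above 3 N or contact force between any of the arm, the fingers and tin2 above 3 N).
It fails at once if the dauber is lifted or shoved by the hand (z of dauber in the frame of drawer_floor above 0.012 m or contact force between the fingers and dauber above 3 N).
It fails at once if the mug or the brush is moved more than 15 mm (distance of any of mug, brush from where it was at the start of the episode above 0.015 m).
It also fails if it takes over 58 s, if anything falls off the work surface, if the arm or the gripper's body presses on something with over 40 N, if the wrist force passes 120 N, or if a joint passes its speed limit or range.

## Robot

A 7-joint arm with a two-finger parallel gripper is mounted at the origin on the work surface. World frame = base frame: x ahead of the robot, y to its left, z up, the work surface at z = 0. Lengths are in mm, angles in degrees, forces in N, time in s.
With the tool pointing down it reaches from about 350 to 900 mm from the base axis. Payload 8.1 kg.
Tool frame: the origin (TCP) lies midway between the tips of the shut fingers; the grasp point (between the pads) lies 19 mm behind it; z points along the fingers, y is the line along which they close (so a half turn about z gives the same grasp; the last joint's range is limited). The gripper opens to 92 mm and grips with 3 to 60 N. Pads are 19 mm wide; open, the fingers measure 130 mm over their backs; the gripper's body (75 mm by 190 mm) begins 47 mm behind the grasp point.
Start: joints at [-69.477, 24.895, 1.432, 90.138, -0.665, 64.973, -4.303], TCP at [277.943, 559.812, 226.742] pointing down, gripper open.
Joint ranges: [-149.89, 149.89], [-25.12, 119.58], [-72.63, 75.52], [4.76, 147.25], [-75.54, 255.54], [6.69, 114.76], [-157.13, 157.13]. Speed limits (degrees/s): [127.2, 127.2, 172.46, 172.46, 180, 180, 180].

## Interface

Orientations are given as [roll, pitch, yaw] about the fixed x, y, z axes, in that order (R = Rz(yaw) Ry(pitch) Rx(roll)).
In Python, from plant import r gives the robot as it stands. The module is installed in compiled form; this text tells all that it offers.
- The arm moves only by the tool arm_command, never from a script. Its argument "plan" is a list of rows, each a list of 7 numbers: the opening, from -1 (shut) to 1 (fully open), then the shift along the tool's x, y, z in units of 25 mm (1.0 is 25 mm), then the turn, a rotation vector about the tool's x, y, z in units of 5 degrees (1.0 is 5 degrees). In form: [[claw, tx, ty, tz, wx, wy, wz], ...]. A call has 1 to 12 rows; each row is the pose to reach, as a shift and turn from the pose commanded when the call began, along the tool's axes at that moment; what a row does not reach only later rows make up. A row lasts 1/12 s, in which the tool goes at most 41.7 mm and 7.16 degrees, less where a joint would pass 70% of its speed; a pose out of reach is approached as far as the arm can. A call with a gripper value outside its range is refused whole. The fingers move at their own pace and stop on an object; the grip force is fixed at half the most. Time passes only in rows, so rows that repeat a pose let the fingers close. It gives the time, the measured TCP pose, the force, the opening and the grip force at its end, in the units of the state.
- r.get_state(): the state, without advancing time (a new reading comes with each control period).
- r.camera(name): name is "side" or "top" or "wrist"; returns (picture, depth): 384x512x3 uint8, blue, green, red; 384x512 float32, mm along the optical axis (not along the pixel's ray), 0 where there is no reading.
- r.calibration(name): a dict with "fx", "fy", "cx", "cy" (pixels), "origin" and "attitude" of the camera in the world. Camera axes: x right, y down, z forward; pixel columns grow to the right and rows downward; lengths in mm; the calibration is good to about 2 mm. A picture is of the moment at which its call begins: read the wrist's pose just before it. calibration takes no time and is no camera call; for the wrist camera it gives the pose at the moment of the call.
- r.hand_in(): hands the job in; it is judged then, once.
The state is a dict: "clock": time; "joint_pos": joint angles; "qvel": joint speeds; "tau": joint torques, N m; "tool_pos": TCP position; "orientation": TCP orientation; "contact_force": force on the tool from outside, world axes, zero at the start; "wrist_torque": the same for the moment, N m; "grip_width": opening from 0.0 (shut) to 1.0 (fully open); "finger_force": force on a finger pad.
Only numpy, scipy, OpenCV 4.12 (cv2) and the standard library are available. Lean on these libraries where they do the work, as an engineer would, in place of code of your own. Each camera call takes 0.05 s, during which the arm holds its last target. There are 200 camera calls.

## Working session

There is one attempt and no reset: what is moved stays moved. The work goes in short steps, Python scripts to look and compute and a tool call to move; the robot and the scene stay as the last step left them, time stands still between calls to the robot, and variables do not carry over. Pictures are saved under pics/ and viewed, at most 10 in all, crops included, and the job is handed in when it is done.

Besides the shell and the picture viewer there is one more tool, called after "Emit:" as name([rows], argument=value, ...), one row to a line, values as JSON. arm_command: Moves the arm, as the interface text tells. Its arguments: {"type":"object","properties":{"plan":{"type":"array"}},"required":["plan"]}

```bash
mkdir -p pics; cat > h.py <<'E'
import numpy as np, cv2
from scipy.spatial.transform import Rotation as R
from plant import r
def cam(n):
    c=r.calibration(n); im,d=r.camera(n); return c,im,d
E
python3 - <<'E'
from h import *
print(r.get_state())
for n in ("top","side"):
    c,im,d=cam(n); print(n,c); cv2.imwrite(f"pics/{n}0.png",im); np.save(f"{n}0.npy",d)
E
```

```text
{'clock': 0.0, 'joint_pos': array([-69.47467225,  24.93513431,   1.43070633,  90.18972933,
        -0.66190427,  64.97405245,  -4.30234742]), 'qvel': array([ 0.05461557, -0.02630678, -0.04075388, -0.01715447, -0.01544351,
       -0.01131063, -0.0091332 ]), 'tau': array([ 6.19374623e-04, -6.67830563e+01,  9.85500924e-01, -3.14464974e+01,
       -6.04389142e-02,  4.27285081e-02,  2.06032705e-04]), 'tool_pos': array([277.76818451, 559.30169245, 225.95501598]), 'orientation': array([-1.79909942e+02,  1.05924075e-02,  1.53593975e+02]), 'contact_force': array([0.61338802, 0.75801108, 0.47087454]), 'wrist_torque': array([-0.00831956, -0.01876494, -0.00767195]), 'finger_force': 0.0, 'grip_width': 0.9994852576546415}
top {'fx': 440.1798060739964, 'fy': 440.1798060739964, 'cx': 250.73982123146862, 'cy': 193.67022492212453, 'origin': array([ 521.30017707,    8.69280419, 1589.3705901 ]), 'attitude': array([-176.2195776 ,   -0.98932857,  -90.34120784])}
side {'fx': 427.9176225054114, 'fy': 427.9176225054114, 'cx': 256.76688107908103, 'cy': 187.9212085784077, 'origin': array([  527.06707931, -1002.10409221,   902.87423274]), 'attitude': array([-127.43377032,    0.19188233,   -3.93115315])}
```

View pics/top0.png

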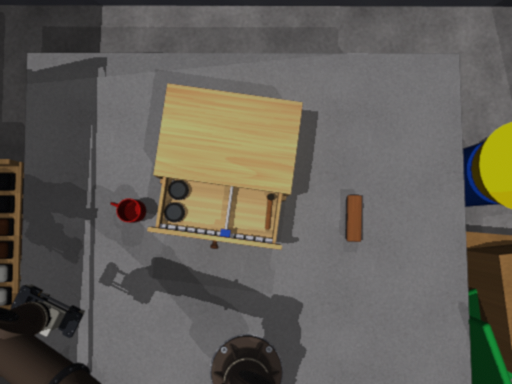

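View pics/side0.png

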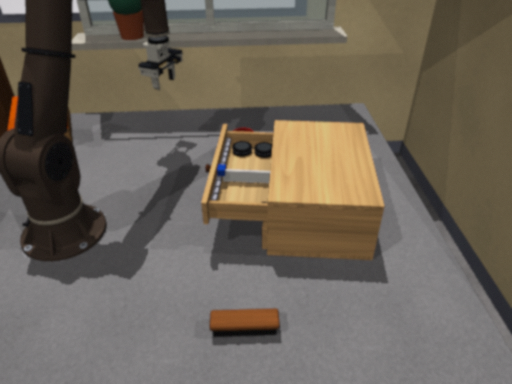

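The top view shows the unit's front edge from (154,177) to (292,193) and the drawer panel from (150,230) to (281,246). The blue shoe is at (226,233), the tins at (178,189) and (174,212), the knob at (214,245), the mug at (130,210) and the brush at (355,218).

```bash
cat >> h.py <<'E'
def cloud(c,d):
    v,u=np.mgrid[:d.shape[0],:d.shape[1]]
    p=np.dstack([(u-c["cx"])/c["fx"]*d,(v-c["cy"])/c["fy"]*d,d])
    return p@R.from_euler("xyz",c["attitude"],degrees=True).as_matrix().T+c["origin"]
def ray(c,u,v,z):
    k=R.from_euler("xyz",c["attitude"],degrees=True).as_matrix()@[(u-c["cx"])/c["fx"],(v-c["cy"])/c["fy"],1]
    return c["origin"]+k*(z-c["origin"][2])/k[2]
def shoe(im):
    h=cv2.cvtColor(im,cv2.COLOR_BGR2HSV); return cv2.inRange(h,(105,120,60),(130,255,255))
E
python3 - <<'E'
from h import *
im=cv2.imread("pics/top0.png"); d=np.load("top0.npy"); c=r.calibration("top"); P=cloud(c,d)
m=(abs(P[...,2]-200)<8); n,l,s,_=cv2.connectedComponentsWithStats(m.astype(np.uint8)); k=1+np.argmax(s[1:,4])
q=P[l==k]; print("z",np.median(q[:,2]))
b=cv2.minAreaRect(q[:,:2].astype(np.float32)); print(b); B=cv2.boxPoints(b); print(B)
ms=shoe(im); ms[:,300:]=0; v,u=np.nonzero(ms); print("shoe",len(u),u.mean(),v.mean(),ray(c,u.mean(),v.mean(),171), np.median(P[ms>0],0))
m=(abs(P[...,2]-182)<6)&(P[...,0]<B[:,0].max()); m[:215]=0;m[260:]=0;m[:,:140]=0;m[:,290:]=0
q=P[m]; print("panel",len(q)); b=cv2.minAreaRect(q[:,:2].astype(np.float32)); print(b,cv2.boxPoints(b))
for n,u,v,z in(("ul",154,177,200),("ur",292,193,200),("pl",150,231,182),("pr",281,247,182),("t1",174,212,138),("t2",178,189,138),("knob",214,245,142)): print(n,ray(c,u,v,z).round(1))
E
```

```text
z 199.91199312559843
((792.226318359375, 55.77854919433594), (440.8941345214844, 301.30279541015625), 81.78447723388672)
[[ 611.61975 -140.87854]
 [ 909.83044 -183.93384]
 [ 972.8329   252.43564]
 [ 674.6222   295.49094]]
shoe 62 224.9516129032258 232.79032258064515 [489.53037179  67.12197934 171.        ] [488.93691268  66.99959131 170.91568273]
panel 628
((484.58209228515625, 99.4560546875), (430.2078857421875, 36.08768844604492), 81.83364868164062) [[ 436.16623 -110.9036 ]
 [ 471.88797 -116.02978]
 [ 532.9979   309.8157 ]
 [ 497.2762   314.9419 ]]
ul [667.2 289.5 200. ]
ur [ 614.5 -146.6  200. ]
pl [496.9 304.4 182. ]
pr [ 443.6 -111.5  182. ]
t1 [557.9 235.6 138. ]
t2 [633.7 222.9 138. ]
knob [449.4 104.1 142. ]
```

Estimates: drawer yaw is about -8.2°, drawer_floor is near (480,101), and the divider is at y ≈ -32 (the 0.064 notch). First I go above the shoe's right side with the fingers shut and tool y along drawer y.

Emit:
arm_command([
  [-1,-1,-0.9,0,0,0,-0.2],
  [-1,-2.2,-2,0,0,0,-0.5],
  [-1,-3.6,-3.3,0,0,0,-0.8],
  [-1,-5,-4.6,0,0,0,-1.1],
  [-1,-6.4,-5.9,0,0,0,-1.4],
  [-1,-7.8,-7.1,0,0,0,-1.7],
  [-1,-9.2,-8.4,0,0,0,-2],
  [-1,-10.6,-9.7,0,0,0,-2.3],
  [-1,-12,-11,0,0,0,-2.6],
  [-1,-13.2,-12.1,0,0,0,-2.9],
  [-1,-14.2,-13,0,0,0,-3.2],
  [-1,-14.8,-13.5,0,0,0,-3.64],
])

```text
clock: 1.1
tool_pos: [455.5, 100.0, 226.7]
orientation: [180.0, -0.0, 171.9]
contact_force: [1.3, 1.3, 0.1]
grip_width: 0.179
finger_force: 0.0
```

Emit:
arm_command([
  [-1,-0.3,-0.5,0,0,0,0],
  [-1,-0.7,-1.2,0,0,0,0],
  [-1,-1.2,-2,0,0,0,0],
  [-1,-1.5,-2.7,0,0,0,0],
  [-1,-1.67,-3,0,0,0,0],
  [-1,-1.67,-3,0,0,0,0],
  [-1,-1.67,-3,0,0,0,0],
])

```text
clock: 1.68
tool_pos: [485.8, 22.5, 226.5]
orientation: [180.0, -0.0, 171.8]
contact_force: [-0.0, -0.1, 0.4]
grip_width: 0.004
finger_force: 0.0
```

```bash
python3 - <<'E'
from h import *
s=r.get_state(); print(s["clock"],s["tool_pos"],s["orientation"],s["grip_width"],s["contact_force"])
c,im,d=cam("wrist"); cv2.imwrite("pics/w1.png",im); np.save("w1.npy",d); print(c)
np.save("w1c.npy",c,allow_pickle=True)
P=cloud(c,d); m=shoe(im); n,l,st,_=cv2.connectedComponentsWithStats(m)
O=np.array([479.8,100.8]);E=np.array([[.9898,-.1426],[.1426,.9898]])
for k in range(1,n):
    if st[k,4]>80:
        q=P[l==k]; q=q[abs(q[:,2]-171)<6]
        if len(q)>20:
            lo=(q[:,:2]-O)@E.T; print(st[k],np.percentile(lo,[2,50,98],axis=0).round(1).tolist(),np.median(q[:,2]))
m=(abs(P[...,2]-182)<3)&(d>0); lo=(P[m][:,:2]-O)@E.T; lo=lo[lo[:,0]<20]; print("panel top x",np.percentile(lo[:,0],[2,50,98]),len(lo)); print(np.polyfit(lo[:,1],lo[:,0],1))
E
```

```text
1.6833 [485.83370095  22.46613936 226.4999287 ] [ 1.79984795e+02 -3.92490949e-02  1.71771902e+02] 0.004325350379693638 [-0.02825394 -0.05378169  0.37858013]
{'fx': 268.5986018029355, 'fy': 268.5986018029355, 'cx': 255.85259407743186, 'cy': 196.38004944395902, 'origin': array([407.79524848,  34.97663912, 385.00512458]), 'attitude': array([1.62819946e+02, 9.48139281e-03, 8.18045222e+01])}
[289 198  39  25 859] [[6.3, -46.2], [15.9, -31.4], [26.1, -16.1]] 171.4906843160464
panel top x [-12.71200401  -6.06201503   1.4487224 ] 8089
[-8.53661441e-04 -5.97936700e+00]
```

View pics/w1.png

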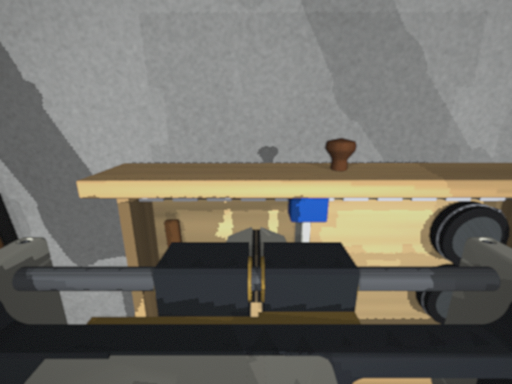

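The wrist view shows the panel top at row 188, the blue shoe at (309,210), the white divider behind it, and the tins at right. The finger blocks are at (155–355, 240–310). I check their size from depth.

```bash
python3 - <<'E'
from h import *
d=np.load("w1.npy"); c=np.load("w1c.npy",allow_pickle=True).item(); P=cloud(c,d)
T=np.array([485.8,22.5]);E=np.array([[.9898,-.1426],[.1426,.9898]])
for (a,b) in((222,230),(230,240),(240,300),(300,340)):
  q=P[225:315,150:360].reshape(-1,3); q=q[(q[:,2]>a)&(q[:,2]<=b)]
  if len(q): lo=(q[:,:2]-T)@E.T; print(a,b,len(q),np.percentile(lo,[1,50,99],axis=0).round(1).tolist())
for u,v in((256,234),(240,238),(256,228),(200,255),(200,290),(165,245)): print(u,v,d[v,u],P[v,u].round(0))
E
```

```text
222 230 37 [[-10.2, -5.2], [-8.9, 1.3], [-7.7, 7.4]]
230 240 271 [[-10.3, -13.7], [-9.6, 1.3], [-7.7, 15.7]]
240 300 1250 [[-35.5, -27.7], [-9.8, 0.8], [10.1, 30.2]]
300 340 13411 [[-35.6, -29.1], [-31.5, 0.9], [-20.0, 31.1]]
256 234 164.54324 [478.  25. 235.]
240 238 156.68529 [475.  16. 242.]
256 228 292.4081 [526.  18. 116.]
200 255 86.36899 [448.  11. 308.]
200 290 79.72501 [455.  11. 317.]
165 245 297.7906 [531. -85. 116.]
```

Emit:
arm_command([
  [-1,0,-0.2,0.4,0,0,0],
  [-1,0,-0.2,1,0,0,0],
  [-1,0,-0.2,1.6,0,0,0],
  [-1,0,-0.2,2.2,0,0,0],
  [-1,0,-0.2,2.7,0,0,0],
  [-1,0,-0.2,3.0,0,0,0],
  [-1,0,-0.2,3.0,0,0,0],
  [-1,0,-0.2,3.0,0,0,0],
])

```text
clock: 2.4
tool_pos: [485.1, 17.3, 151.5]
orientation: [-180.0, -0.0, 171.8]
contact_force: [0.3, 0.4, -0.1]
grip_width: 0.008
finger_force: 0.0
```

Emit:
arm_command([
  [-1,0,0.1,0,0,0,0],
  [-1,0,0.2,0,0,0,0],
  [-1,0,0.3,0,0,0,0],
  [-1,0,0.4,0,0,0,0],
  [-1,0,0.5,0,0,0,0],
  [-1,0,0.6,0,0,0,0],
  [-1,0,0.7,0,0,0,0],
  [-1,0,0.8,0,0,0,0],
  [-1,0,0.9,0,0,0,0],
  [-1,0,1,0,0,0,0],
  [-1,0,1.1,0,0,0,0],
  [-1,0,1.2,0,0,0,0],
])

```text
clock: 3.4
tool_pos: [489.8, 46.7, 151.8]
orientation: [-180.0, 0.0, 171.8]
contact_force: [-1.6, -2.3, 1.3]
grip_width: 0.002
finger_force: 1.3
```

```bash
cat >> h.py <<'E'
def look(name=None):
    s=r.get_state(); O=np.array([479.8,100.8]);E=np.array([[.9898,-.1426],[.1426,.9898]])
    c,im,d=cam("wrist"); P=cloud(c,d); m=shoe(im)
    q=P[(m>0)&(abs(P[...,2]-171)<4)]; 
    f=E@s["contact_force"][:2]
    print(s["clock"],"tcp loc",E@(s["tool_pos"][:2]-O),"z",s["tool_pos"][2],"F loc",f.round(1),s["contact_force"][2].round(1))
    if len(q): lo=(q[:,:2]-O)@E.T; print("shoe",len(q),np.percentile(lo,[2,50,98],axis=0).round(1).tolist())
    m=(abs(P[...,2]-182)<3)&(d>0); lo=(P[m][:,:2]-O)@E.T; print("panel x",np.percentile(lo[lo[:,0]<60][:,0],[2,50,98]).round(1))
    if name: cv2.imwrite(name,im)
E
python3 -c "from h import *; look()"
```

```text
3.4 tcp loc [ 17.57054942 -52.11955994] z 151.77531934564558 F loc [-1.2 -2.5] 1.3
shoe 106 [[6.8, -32.7], [7.7, -18.3], [8.5, -3.9]]
panel x [-12.8  -6.4   1.5]
```

Emit:
arm_command([
  [-1,0,0.12,0,0,0,0],
  [-1,0,0.24,0,0,0,0],
  [-1,0,0.36,0,0,0,0],
  [-1,0,0.48,0,0,0,0],
  [-1,0,0.6,0,0,0,0],
  [-1,0,0.72,0,0,0,0],
  [-1,0,0.84,0,0,0,0],
  [-1,0,0.96,0,0,0,0],
  [-1,0,1.08,0,0,0,0],
  [-1,0,1.2,0,0,0,0],
  [-1,0,1.32,0,0,0,0],
  [-1,0,1.44,0,0,0,0],
])

```text
clock: 4.45
tool_pos: [494.8, 82.7, 151.7]
orientation: [180.0, -0.0, 171.8]
contact_force: [-0.8, -3.2, 0.4]
grip_width: 0.004
finger_force: 1.3
```

Emit:
arm_command([
  [-1,0,0.12,0,0,0,0],
  [-1,0,0.24,0,0,0,0],
  [-1,0,0.36,0,0,0,0],
  [-1,0,0.48,0,0,0,0],
  [-1,0,0.6,0,0,0,0],
  [-1,0,0.72,0,0,0,0],
  [-1,0,0.84,0,0,0,0],
  [-1,0,0.96,0,0,0,0],
  [-1,0,1.08,0,0,0,0],
  [-1,0,1.2,0,0,0,0],
  [-1,0,1.32,0,0,0,0],
  [-1,0,1.44,0,0,0,0],
])

```text
clock: 5.45
tool_pos: [500.0, 118.3, 151.7]
orientation: [180.0, -0.0, 171.8]
contact_force: [-1.2, -2.0, 1.0]
grip_width: 0.007
finger_force: 1.3
```

```bash
python3 -c "from h import *; look()"
```

```text
5.45 tcp loc [17.49307081 20.22073287] z 151.72151143093254 F loc [-0.9 -2.2] 1.0
shoe 105 [[6.9, 39.9], [7.6, 54.1], [8.3, 68.5]]
panel x [-12.9  -6.5   1.5]
```

Emit:
arm_command([
  [-1,0,0.1,0,0,0,0],
  [-1,0,0.2,0,0,0,0],
  [-1,0,0.3,0,0,0,0],
  [-1,0,0.4,0,0,0,0],
  [-1,0,0.5,0,0,0,0],
  [-1,0,0.6,0,0,0,0],
  [-1,0,0.7,0,0,0,0],
  [-1,0,0.8,0,0,0,0],
  [-1,0,0.9,0,0,0,0],
  [-1,0,1.0,0,0,0,0],
  [-1,0,1.1,0,0,0,0],
  [-1,0,1.2,0,0,0,0],
])

```text
clock: 6.5
tool_pos: [504.3, 147.9, 151.7]
orientation: [180.0, 0.0, 171.8]
contact_force: [-0.7, -2.5, 0.4]
grip_width: 0.003
finger_force: 1.3
```

```bash
python3 -c "from h import *; look()"
```

```text
6.5 tcp loc [17.56030431 50.13059869] z 151.7287584794585 F loc [-0.3 -2.6] 0.4
shoe 104 [[7.0, 69.8], [7.6, 84.2], [8.6, 98.1]]
panel x [-12.9  -6.5   1.4]
```

Emit:
arm_command([
  [-1,0,0.05,0,0,0,0],
  [-1,0,0.1,0,0,0,0],
  [-1,0,0.15,0,0,0,0],
  [-1,0,0.2,0,0,0,0],
  [-1,0,0.24,0,0,0,0],
  [-1,0,0.28,0,0,0,0],
  [-1,0,0.32,0,0,0,0],
  [-1,0,0.36,0,0,0,0],
  [-1,0,0.38,0,0,0,0],
  [-1,0,0.4,0,0,0,0],
  [-1,0,0.42,0,0,0,0],
  [-1,0,0.44,0,0,0,0],
])

```text
clock: 7.55
tool_pos: [505.9, 158.7, 151.8]
orientation: [180.0, 0.0, 171.8]
contact_force: [-0.1, -0.0, 0.1]
grip_width: 0.004
finger_force: 0.0
```

```bash
python3 -c "from h import *; look()"
```

```text
7.55 tcp loc [17.55746511 61.05391404] z 151.7527691272317 F loc [-0.1 -0. ] 0.1
shoe 123 [[6.8, 82.1], [7.8, 98.8], [10.7, 113.0]]
panel x [-12.9  -6.5   1.3]
```

The force dropped to 0 and the shoe jumped ahead to about 98, so it clicked in. Next I back off, rise and check.

Emit:
arm_command([
  [-1,0,-0.2,0,0,0,0],
  [-1,0,-0.5,0,0,0,0],
  [-1,0,-0.6,-0.4,0,0,0],
  [-1,0,-0.6,-1,0,0,0],
  [-1,0,-0.6,-1.8,0,0,0],
  [-1,0,-0.6,-2.6,0,0,0],
  [-1,0,-0.6,-3.2,0,0,0],
  [-1,0,-0.6,-3.2,0,0,0],
])

```text
clock: 8.27
tool_pos: [505.4, 143.4, 235.6]
orientation: [179.8, 0.3, 171.7]
contact_force: [1.0, -0.5, 0.7]
grip_width: 0.006
finger_force: 0.0
```

```bash
python3 -c "
from h import *; look('pics/w2.png')"
```

```text
8.2667 tcp loc [19.25919211 45.85840961] z 235.60049695098706 F loc [ 1.1 -0.4] 0.7
shoe 834 [[5.5, 81.9], [15.6, 97.2], [26.6, 112.2]]
panel x [-12.7  -5.9   1.6]
```

View pics/w2.png

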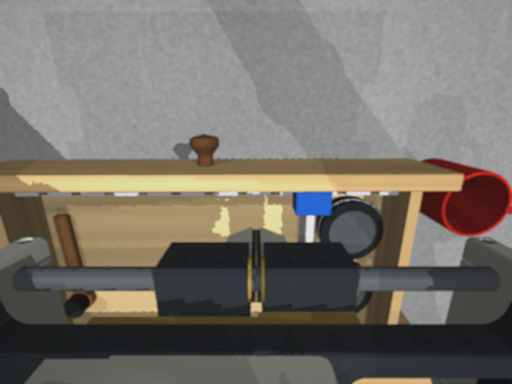

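The wrist view shows the blue shoe at (312,203) beside the front tin at (349,227), with the knob at (204,150) and the mug at (470,195). The divider reads 97.2, a shift of 128.6 or four notches. Now I go in front of the panel, left of the knob.

Emit:
arm_command([
  [-1,0.4,0,0,0,0,0],
  [-1,1.2,0,0,0,0,0],
  [-1,2,0,0,0,0,0],
  [-1,2.6,0,0,0,0,0],
  [-1,2.6,0,0.2,0,0,0],
  [-1,2.6,0,0.8,0,0,0],
  [-1,2.6,0,1.5,0,0,0],
  [-1,2.6,0,2.2,0,0,0],
  [-1,2.6,0,2.8,0,0,0],
  [-1,2.6,0,3.2,0,0,0],
  [-1,2.6,0,3.2,0,0,0],
])

```text
clock: 9.23
tool_pos: [437.5, 151.9, 149.1]
orientation: [-179.8, -0.2, 171.8]
contact_force: [-0.3, -0.7, -0.0]
grip_width: 0.004
finger_force: 0.0
```

Emit:
arm_command([
  [-1,-0.1,0,0,0,0,0],
  [-1,-0.2,0,0,0,0,0],
  [-1,-0.3,0,0,0,0,0],
  [-1,-0.4,0,0,0,0,0],
  [-1,-0.5,0,0,0,0,0],
  [-1,-0.6,0,0,0,0,0],
  [-1,-0.7,0,0,0,0,0],
  [-1,-0.8,0,0,0,0,0],
  [-1,-0.9,0,0,0,0,0],
  [-1,-1.0,0,0,0,0,0],
  [-1,-1.1,0,0,0,0,0],
  [-1,-1.2,0,0,0,0,0],
])

```text
clock: 10.23
tool_pos: [468.7, 148.7, 151.6]
orientation: [-180.0, -0.1, 171.8]
contact_force: [-3.4, 1.2, 1.8]
grip_width: 0.004
finger_force: 1.6
```

```bash
python3 -c "from h import *; look()"
```

```text
10.2333 tcp loc [-17.7697459   45.78909369] z 151.60447133732305 F loc [-3.6  0.7] 1.8
shoe 63 [[17.6, 108.6], [21.1, 111.2], [26.9, 112.9]]
panel x [-25.9   2.9   8.5]
```

Emit:
arm_command([
  [-1,-0.12,0,0,0,0,0],
  [-1,-0.24,0,0,0,0,0],
  [-1,-0.36,0,0,0,0,0],
  [-1,-0.48,0,0,0,0,0],
  [-1,-0.6,0,0,0,0,0],
  [-1,-0.72,0,0,0,0,0],
  [-1,-0.84,0,0,0,0,0],
  [-1,-0.96,0,0,0,0,0],
  [-1,-1.08,0,0,0,0,0],
  [-1,-1.2,0,0,0,0,0],
  [-1,-1.32,0,0,0,0,0],
  [-1,-1.44,0,0,0,0,0],
])

```text
clock: 11.28
tool_pos: [504.9, 143.5, 151.6]
orientation: [-180.0, -0.0, 171.8]
contact_force: [-3.8, 1.5, -2.4]
grip_width: 0.005
finger_force: 1.6
```

Emit:
arm_command([
  [-1,-0.12,0,0,0,0,0],
  [-1,-0.24,0,0,0,0,0],
  [-1,-0.36,0,0,0,0,0],
  [-1,-0.48,0,0,0,0,0],
  [-1,-0.6,0,0,0,0,0],
  [-1,-0.72,0,0,0,0,0],
  [-1,-0.84,0,0,0,0,0],
  [-1,-0.96,0,0,0,0,0],
  [-1,-1.08,0,0,0,0,0],
  [-1,-1.2,0,0,0,0,0],
  [-1,-1.32,0,0,0,0,0],
  [-1,-1.44,0,0,0,0,0],
])

```text
clock: 12.28
tool_pos: [540.6, 138.3, 151.7]
orientation: [180.0, -0.0, 171.8]
contact_force: [-3.0, 1.8, -1.2]
grip_width: 0.0
finger_force: 1.6
```

Emit:
arm_command([
  [-1,-0.12,0,0,0,0,0],
  [-1,-0.24,0,0,0,0,0],
  [-1,-0.36,0,0,0,0,0],
  [-1,-0.48,0,0,0,0,0],
  [-1,-0.6,0,0,0,0,0],
  [-1,-0.72,0,0,0,0,0],
  [-1,-0.84,0,0,0,0,0],
  [-1,-0.96,0,0,0,0,0],
  [-1,-1.08,0,0,0,0,0],
  [-1,-1.2,0,0,0,0,0],
  [-1,-1.32,0,0,0,0,0],
  [-1,-1.44,0,0,0,0,0],
])

```text
clock: 13.28
tool_pos: [576.3, 133.2, 151.7]
orientation: [180.0, 0.0, 171.8]
contact_force: [-3.5, 3.4, -2.7]
grip_width: 0.01
finger_force: 1.6
```

```bash
python3 - <<'E'
from h import *
look('pics/w3.png')
c,im,d=cam("wrist"); P=cloud(c,d); O=np.array([479.8,100.8]);E=np.array([[.9898,-.1426],[.1426,.9898]])
for z in(182,200):
    q=P[(abs(P[...,2]-z)<4)&(d>0)]; lo=(q[:,:2]-O)@E.T; lo=lo[abs(lo[:,1]-100)<100]
    print(z,len(lo),np.percentile(lo[:,0],[1,5,50,95,99]).round(1) if len(lo) else "")
E
```

```text
13.2833 tcp loc [90.85302117 45.86227339] z 151.7411139032686 F loc [-3.9  2.8] -2.7
shoe 66 [[126.1, 108.7], [129.5, 111.2], [136.4, 113.3]]Traceback (most recent call last):
  File "<stdin>", line 2, in <module>
  File "h.py", line 22, in look
    m=(abs(P[...,2]-182)<3)&(d>0); lo=(P[m][:,:2]-O)@E.T; print("panel x",np.percentile(lo[lo[:,0]<60][:,0],[2,50,98]).round(1))
                                                                          ~~~~~~~~~~~~~^^^^^^^^^^^^^^^^^^^^^^^^^^^^^^^
    return _quantile_unchecked(
        a, q, axis, out, overwrite_input, method, keepdims, weights)
    return _ureduce(a,
                    func=_quantile_ureduce_func,
    ...<5 lines>...
                    overwrite_input=overwrite_input,
                    method=method)
    r = func(a, **kwargs)
    result = _quantile(arr,
                       quantiles=q,
    ...<2 lines>...
                       out=out,
                       weights=wgt)
    slices_having_nans = np.isnan(arr[-1, ...])
                                  ~~~^^^^^^^^^
IndexError: index -1 is out of bounds for axis 0 with size 0
```

Emit:
arm_command([
  [-1,-0.12,0,0,0,0,0],
  [-1,-0.24,0,0,0,0,0],
  [-1,-0.36,0,0,0,0,0],
  [-1,-0.48,0,0,0,0,0],
  [-1,-0.6,0,0,0,0,0],
  [-1,-0.72,0,0,0,0,0],
  [-1,-0.84,0,0,0,0,0],
  [-1,-0.96,0,0,0,0,0],
  [-1,-1.08,0,0,0,0,0],
  [-1,-1.2,0,0,0,0,0],
  [-1,-1.28,0,0,0,0,0],
  [-1,-1.36,0,0,0,0,0],
])

```text
clock: 14.33
tool_pos: [609.9, 128.2, 151.8]
orientation: [-180.0, 0.0, 171.8]
contact_force: [-2.4, -0.7, 2.7]
grip_width: 0.003
finger_force: 1.6
```

Emit:
arm_command([
  [-1,-0.04,0,0,0,0,0],
  [-1,-0.07,0,0,0,0,0],
  [-1,-0.1,0,0,0,0,0],
  [-1,-0.13,0,0,0,0,0],
  [-1,-0.16,0,0,0,0,0],
  [-1,-0.19,0,0,0,0,0],
  [-1,-0.22,0,0,0,0,0],
  [-1,-0.25,0,0,0,0,0],
  [-1,-0.28,0,0,0,0,0],
  [-1,-0.31,0,0,0,0,0],
])

```text
clock: 15.17
tool_pos: [617.3, 127.2, 151.7]
orientation: [-180.0, -0.0, 171.8]
contact_force: [-2.7, -0.9, 1.9]
grip_width: 0.004
finger_force: 1.5
```

```bash
python3 - <<'E'
from h import *
s=r.get_state(); O=np.array([479.8,100.8]);E=np.array([[.9898,-.1426],[.1426,.9898]])
print(E@(s["tool_pos"][:2]-O),s["contact_force"])
c,im,d=cam("wrist"); cv2.imwrite("pics/w3.png",im)
E
```

```text
[132.33612073  45.71936634] [-2.74584196 -0.87072532  1.86639039]
```

View pics/w3.png

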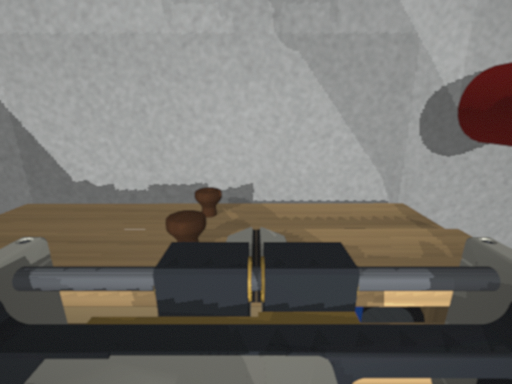

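The view shows the panel under the fingers with the knob at (186,225) and a blue corner of the shoe at (360,314), so the drawer is still slightly open. I keep pushing slowly.

Emit:
arm_command([
  [-1,-0.03,0,0,0,0,0],
  [-1,-0.06,0,0,0,0,0],
  [-1,-0.09,0,0,0,0,0],
  [-1,-0.12,0,0,0,0,0],
  [-1,-0.15,0,0,0,0,0],
  [-1,-0.18,0,0,0,0,0],
  [-1,-0.21,0,0,0,0,0],
  [-1,-0.24,0,0,0,0,0],
])

```text
clock: 15.88
tool_pos: [623.3, 126.4, 151.7]
orientation: [180.0, -0.0, 171.8]
contact_force: [-4.3, -0.3, 0.4]
grip_width: 0.006
finger_force: 1.5
```

Emit:
arm_command([
  [-1,-0.02,0,0,0,0,0],
  [-1,-0.04,0,0,0,0,0],
  [-1,-0.06,0,0,0,0,0],
  [-1,-0.08,0,0,0,0,0],
])

```text
clock: 16.22
tool_pos: [623.5, 126.3, 151.7]
orientation: [-180.0, -0.2, 171.8]
contact_force: [-13.1, 0.1, 8.2]
grip_width: 0.003
finger_force: 6.1
```

The force rose to 13 N with no travel, so the drawer is on its stop. I back off and check.

Emit:
arm_command([
  [-1,0.1,0,0,0,0,0],
  [-1,0.3,0,0,0,0,0],
  [-1,0.8,0,0,0,0,0],
  [-1,1.6,0,0,0,0,0],
  [-1,2.6,0,0,0,0,0],
  [-1,3.6,0,0,0,0,0],
  [-1,4.4,0,-0.5,0,0,0],
  [-1,5,0,-1,0,0,0],
  [-1,5.2,0,-1.2,0,0,0],
  [-1,5.2,0,-1.2,0,0,0],
  [-1,5.2,0,-1.2,0,0,0],
  [-1,5.2,0,-1.2,0,0,0],
])

```text
clock: 17.22
tool_pos: [497.5, 144.4, 181.4]
orientation: [-180.0, 0.0, 171.8]
contact_force: [0.5, -0.4, -0.8]
grip_width: 0.006
finger_force: 0.0
```

```bash
python3 - <<'E'
from h import *
s=r.get_state(); print(s["tool_pos"],s["contact_force"])
c,im,d=cam("wrist"); P=cloud(c,d); O=np.array([479.8,100.8]);E=np.array([[.9898,-.1426],[.1426,.9898]])
for z in(182,200):
    q=P[(abs(P[...,2]-z)<3)&(d>0)]; lo=(q[:,:2]-O)@E.T; lo=lo[(abs(lo[:,1]-50)<120)&(lo[:,0]>80)]
    print(z,len(lo),np.percentile(lo[:,0],[1,5,50,95,99]).round(1) if len(lo) else "")
c,im,d=cam("top"); cv2.imwrite("pics/t4.png",cv2.resize(im[60:280,80:380],None,fx=2.5,fy=2.5))
E
```

```text
[497.46895371 144.44975076 181.3816805 ] [ 0.45703363 -0.41438459 -0.76221725]
182 0 
200 0
```

View pics/t4.png

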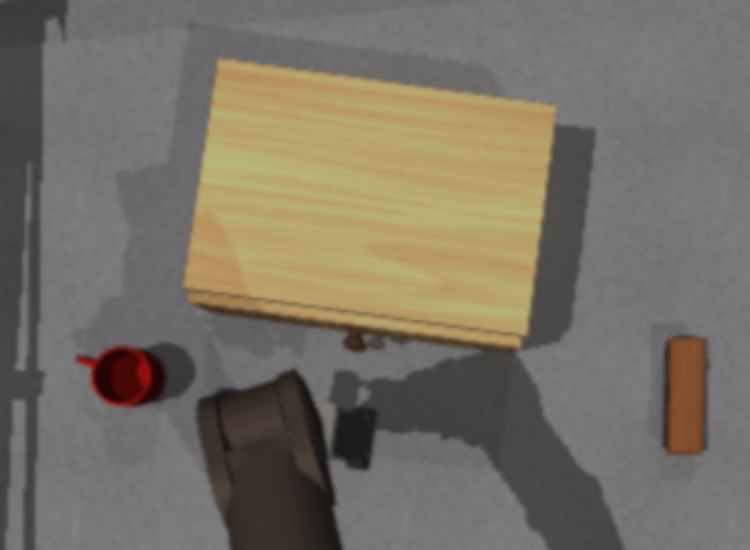

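The top view shows the panel flush against the carcass, from (190,295) to (520,345), the fingers clear, and the mug and brush in place.

```bash
python3 -c "from h import *; print(r.hand_in())"
```

```text
the job is handed in; nothing more can be done
None
```

The divider clicked into the last notch before the tins, measured at 97 mm against the 98 mm target. The drawer was then pushed gently shut against its stop at about 13 N, and the job is handed in; no verdict was returned.

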